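Turn the ash-side cheese on the rack

ROBOT

A 6-joint arm with a two-finger parallel gripper is mounted at the origin on the work surface; the furniture and walls round the work are solid. World frame = base frame: x ahead of the robot, y to its left, z up, the work surface at z = 0. Lengths are in mm, angles in rad, forces in N, time in s.
With the tool pointing down it reaches from about 325 to 925 mm from the base axis. Payload 3.1 kg.
Tool frame: the origin (TCP) lies on the centre line of the jaws, within the pads' length; the fingertips stand 17 mm ahead of it and the grasp point (between the pads) lies 2 mm behind it (r.tcp_to_tips is the distance from the TCP to the fingertips, in mm); y points along the fingers, x is the direction in which the jaws open and shut, and the axes are right-handed (so a half turn about y gives the same grasp; the last joint's range is limited). The gripper opens to 85 mm and grips with 20 to 120 N. Pads are 22 mm wide; open, the fingers measure 114 mm over their backs; the gripper's body (76 mm by 85 mm) begins 54 mm behind the grasp point. The pads swing forward as they close: fully open they stand 13 mm farther back than shut.
Start: joints at [1.035, 0.217, 1.613, -0, 1.311, -0.112], TCP at [257.001, 569.728, 248.3] pointing down, gripper open.
Joint ranges: [-2.75, 2.75], [-0.78, 2.1], [0.31, 2.55], [-1.13, 4.27], [0.13, 2.63], [-2.58, 2.58]. Speed limits (rad/s): [2.79, 2.79, 3.14, 3.14, 3.14, 3.14].

INTERFACE

Orientations are given as a unit quaternion [x, y, z, w].
In Python, from cell import r, snapshot, camera_info, order gives the robot as it stands. The module is installed in compiled form; this text tells all that it offers.
- The arm moves only by the shell command python3 -m pendant 'ROWS' [OPENING]. ROWS is JSON, one flat list of numbers, 4 for each row, row after row: the shift along the world's x, y, z in cm, then the turn about the world's z in degrees. A call has 1 to 10 rows; each row is the pose to reach, as a shift and turn from the pose commanded when the call began; what a row does not reach only later rows make up. A row lasts 1/12 s, in which the tool goes at most 41.7 mm and 7.16 degrees, less where a joint would pass 70% of its speed; a pose out of reach is approached as far as the arm can. A call with a gripper value outside its range is refused whole. OPENING is the closure, from 0 (fully open) to 1 (shut), set as the call begins (- or left out, the last holds). The fingers move at their own pace and stop on an object; the grip force is fixed at half the most. Time passes only in rows, so rows that repeat a pose let the fingers close. It gives the time, the measured TCP pose, the force and the opening at its end, in the units of the state.
- r.state(): the state, without advancing time (a new reading comes with each control period).
- snapshot(name): name is "scene" or "top"; returns the picture (420x560x3 uint8, blue, green, red); there is no depth.
- camera_info(name): a dict with "fx", "fy", "cx", "cy" (pixels), "cam_to_world" (4x4, takes a point from camera to world coordinates). Camera axes: x right, y up, looking along -z (the intrinsics and any distortion apply to the point x, -y, -z); pixel columns grow to the right and rows downward; lengths in mm; the calibration is good to about 2 mm. A picture is of the moment at which its call begins. camera_info takes no time and is no camera call.
- order.close_job(): hands the job in, once; it reports no verdict.
The state is a dict: "time_s": time; "joint_positions": joint angles; "qvel": joint speeds; "joint_torque": joint torques, N m; "ee_pos": TCP position; "tcp_rot": TCP orientation; "force": force on the tool from outside, world axes, zero at the start; "ft_torque": the same for the moment, N m; "opening": opening from 0.0 (shut) to 1.0 (fully open).
Only numpy, scipy, OpenCV 4.12 (cv2) and the standard library are available. Lean on these libraries where they do the work, as an engineer would, in place of code of your own. Each camera call takes 0.05 s, during which the arm holds its last target.

TASK

Two small flat cheeses lie on the turning rack, and one of them still has its dark ash-grey face up. Take the spatula from its rest, slip the blade under the front edge of that cheese where it overhangs, and tip it over onto the landing shelf behind it, so that it lies flat with its cream face up. Touch the cheeses with the spatula only, leave the other cheese alone, and lay the spatula back on its rest as it was.

Things in the scene. Friction and masses are not known exactly. Their poses are not given: they have to be found in the camera images.
- ash_cheese_centre (a point): centre of the cheese to turn: flat round disc, 70 mm across, 18 mm thick, about 90 g, one face dark ash-grey, the other cream; at the start ash-grey face up, its z axis up (down once turned). It lies in either of the rack's two bays, its front edge hanging 24 mm out over free space in front of the rack.
- cream_cheese_centre (a point): centre of the other cheese, same size and weight, already cream face up, in the other bay of the rack; leave it alone
- rack: fixed wooden rack (all in mm). Origin on the counter; x across, y front to back, z up. Bays 78 mm wide at x = -42 and +42; dividers 134 high. Front shelf (12 mm board) top z = 120, y = -65 to -17; a cheese lies on it, centre y = -54. Step up at y = -17 stops its back edge when the front is lifted; pushed past upright to +y it falls on the landing shelf, top z = 125, to the lip at y = 65.
- spatula_grip (a point): centre of the spatula's wooden handle: 120 mm long (y), 24 wide (x), 26 high (z up). Steel blade towards +y, 3 mm thick, upper face 6 mm below this point, 50 mm wide from y = 78 to the tip at y = 140; 130 g. It starts level in a fixed wooden rest: two saddles 40 mm wide inside under the handle at y = -38 and +38, tops 75 mm above the counter, 66 mm open between them for the fingers.

How it is judged (in metres and radians):
On the way, in this order (a step that is already met when the one before it is completed fails the run):
1. the spatula has lifted the ash-side-up cheese's edge so that it leans more than 35 degrees (angle between ash_cheese_centre's own z axis and vertical between 0.61 and 1.75 rad and contact force between spatula and ash_cheese above 0.05 N), for 0.05 s.
2. the cheese lies turned over on the rack (angle between ash_cheese_centre's own z axis and vertical above 2.9 rad and z of ash_cheese_centre in the frame of rack above 0.12 m), for 0.2 s.
At the end, for the whole second after the job is handed in: The cheese that was ash side up lies at rest on the rack's landing shelf, cream face up and flat within about 14 degrees; the spatula lies at rest, level within 10 degrees, back in its rest within 30 mm of where it started (all of step 2 and z of ash_cheese_centre in the frame of rack below 0.148 m and y of ash_cheese_centre in the frame of rack above -0.03 m and linear speed of each of ash_cheese, spatula below 0.02 m/s and distance of spatula_grip from where it was at the start of the episode below 0.03 m and angle between spatula_grip's own z axis and vertical below 0.17 rad); the robot touches nothing.
It fails at once if the gripper touches the cheese that is turned (contact force between the fingers and ash_cheese above 0.3 N).
It fails at once if the gripper touches the other cheese (contact force between the fingers and cream_cheese above 0.3 N).
It fails at once if the other cheese is shifted more than 20 mm or tipped (distance of cream_cheese_centre from where it was at the start of the episode above 0.02 m or angle between cream_cheese_centre's own z axis and vertical above 0.26 rad).
It also fails if it takes over 48 s, if anything falls off the work surface, if the arm or the gripper's body presses on something with over 40 N, if the wrist force passes 120 N, or if a joint passes its speed limit or range.

## Working session

There is one attempt and no reset: what is moved stays moved. The work goes in short steps, Python scripts to look and compute and a shell command to move; the robot and the scene stay as the last step left them, time stands still between calls to the robot, and variables do not carry over. Pictures are saved under pics/ and viewed, and the job is handed in when it is done.

```bash
mkdir -p pics
python3 - <<'E'
from cell import r, snapshot, camera_info
import cv2, numpy as np
np.set_printoptions(precision=4,suppress=True)
for n in ["scene","top"]:
    cv2.imwrite(f"pics/{n}0.png",snapshot(n)); c=camera_info(n); print(n,c)
print(r.state()); print(r.tcp_to_tips)
E
```

```text
scene {'fx': 394.67562703778447, 'fy': 394.67562703778447, 'cx': 278.0003420797498, 'cy': 208.57455905601472, 'cam_to_world': array([[ -0.6578,  -0.5986,   0.4571, 914.1717],
       [  0.7532,  -0.5261,   0.3949, 395.0921],
       [  0.0041,   0.604 ,   0.797 , 814.9994],
       [  0.    ,   0.    ,   0.    ,   1.    ]])}
top {'fx': 411.4118296658089, 'fy': 411.4118296658089, 'cx': 284.14544557003035, 'cy': 215.00687261500747, 'cam_to_world': array([[   0.0194,    0.9888,   -0.1479,  373.8604],
       [  -0.9997,    0.0217,    0.0139,   68.013 ],
       [   0.0169,    0.1476,    0.9889, 1037.6531],
       [   0.    ,    0.    ,    0.    ,    1.    ]])}
{'time_s': 0.1, 'joint_positions': array([ 1.0348,  0.2177,  1.6148, -0.    ,  1.3113, -0.1122]), 'qvel': array([ 0.0006, -0.0013, -0.0045, -0.0007,  0.    ,  0.0021]), 'joint_torque': array([ -0.0013, -39.8072, -30.4972,  -0.0003,   0.0043,  -0.    ]), 'ee_pos': array([256.6215, 569.1183, 247.0958]), 'tcp_rot': array([ 0.5943,  0.383 , -0.3843, -0.5936]), 'force': array([ 0.2506, -0.3682, -0.0026]), 'ft_torque': array([-0.0342,  0.0329,  0.0045]), 'opening': 1.0019967307035673}
17.0
```

View pics/scene0.png

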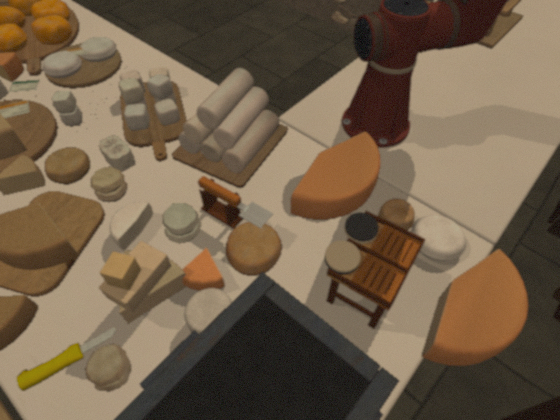

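View pics/top0.png

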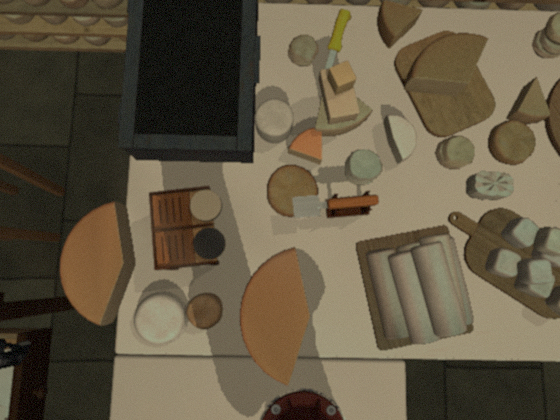

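The top view shows the rack at about (185,228) px with cheeses overhanging on the right: cream at (205,205) and ash at (209,243). The spatula's handle is at (352,203) and its blade points left to (295,206), roughly towards the rack. I'll zoom in to measure.

Run:
```python
import cv2
t=cv2.imread("pics/top0.png"); s=cv2.imread("pics/scene0.png")
def z(im,x0,y0,w,h,k,n):
    c=cv2.resize(im[y0:y0+h,x0:x0+w],None,fx=k,fy=k,interpolation=cv2.INTER_CUBIC)
    c=cv2.convertScaleAbs(c,alpha=1.3,beta=15)
    for i in range(0,w,10):
        cv2.line(c,(i*k,0),(i*k,4 if i%20 else 10),(255,255,0),1)
        if i%20==0: cv2.putText(c,str(x0+i),(i*k,20),0,.35,(255,255,0),1)
    for i in range(0,h,10):
        cv2.line(c,(0,i*k),(4 if i%20 else 10,i*k),(255,255,0),1)
        if i%20==0: cv2.putText(c,str(y0+i),(10,i*k+4),0,.35,(255,255,0),1)
    cv2.imwrite(n,c)
z(t,140,175,100,100,6,"pics/z_t_rack.png")
z(t,280,175,110,60,7,"pics/z_t_spat.png")
z(s,320,200,110,130,4,"pics/z_s_rack.png")
z(s,185,165,100,75,7,"pics/z_s_spat.png")
```

```text
(no output)
```

View pics/z_t_rack.png

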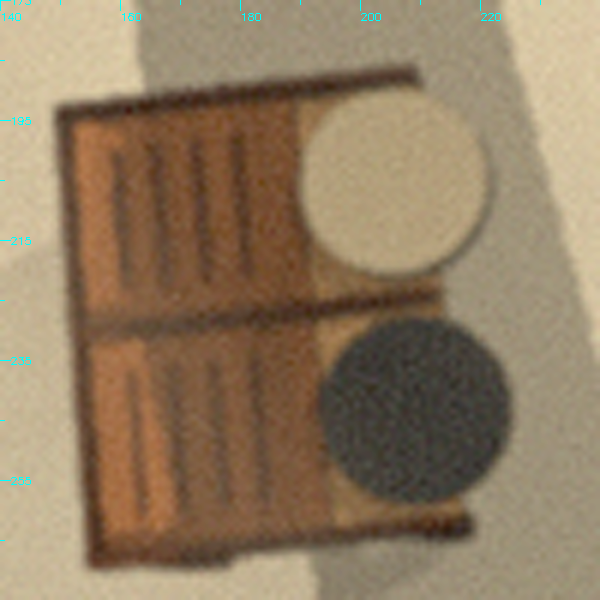

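View pics/z_t_spat.png

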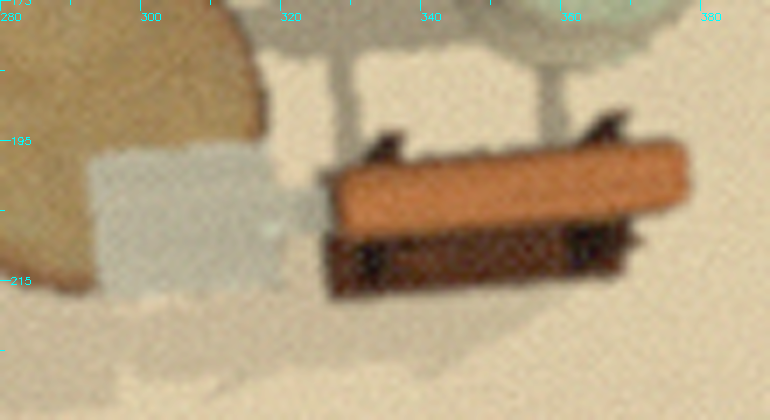

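View pics/z_s_rack.png

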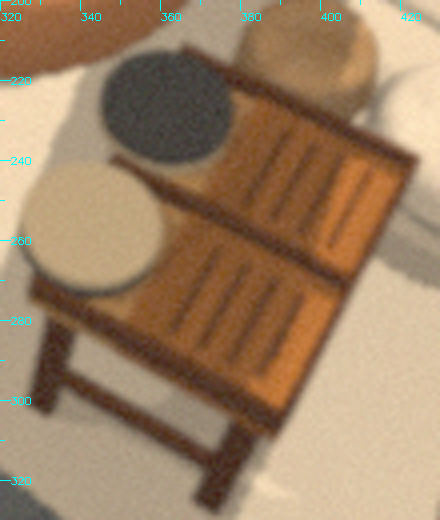

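View pics/z_s_spat.png

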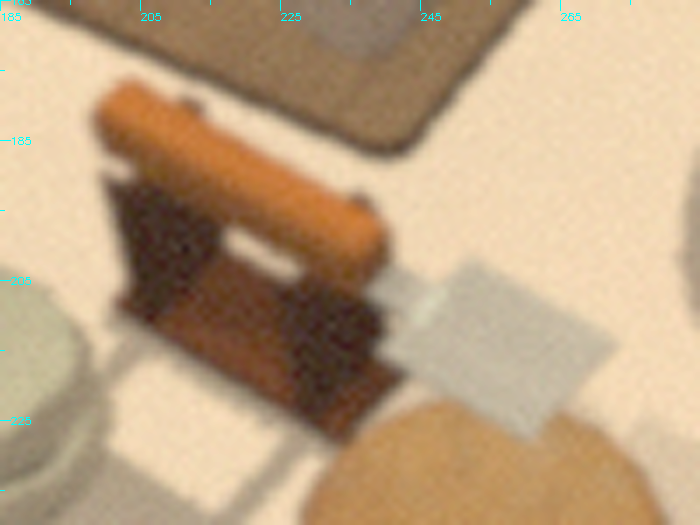

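```bash
cat > h.py <<'E'
from cell import r, snapshot, camera_info
import cv2, numpy as np
np.set_printoptions(precision=2,suppress=True)
CI={n:camera_info(n) for n in("scene","top")}
def ray(n,u,v):
    c=CI[n];T=c["cam_to_world"]
    d=T[:3,:3]@np.array([(u-c["cx"])/c["fx"],-(v-c["cy"])/c["fy"],-1.0]);return T[:3,3],d/np.linalg.norm(d)
def atz(n,u,v,z):
    o,d=ray(n,u,v);return o+d*(z-o[2])/d[2]
def proj(n,P):
    c=CI[n];T=c["cam_to_world"];q=(np.atleast_2d(P)-T[:3,3])@T[:3,:3]
    return np.c_[c["cx"]+c["fx"]*q[:,0]/-q[:,2],c["cy"]-c["fy"]*q[:,1]/-q[:,2]]
def tri(a,b):
    A=[];B=[]
    for n,u,v in(a,b):
        o,d=ray(n,u,v);M=np.eye(3)-np.outer(d,d);A.append(M);B.append(M@o)
    x,_,_,_=np.linalg.lstsq(np.vstack(A),np.hstack(B),rcond=None)
    return x
def uz(x0,y0,k,X,Y): return (X+.5)/k-.5+x0,(Y+.5)/k-.5+y0
E
python3 - <<'E'
from h import *
TR=lambda X,Y:uz(140,175,6,X,Y); TS=lambda X,Y:uz(280,175,7,X,Y)
SR=lambda X,Y:uz(320,200,4,X,Y); SS=lambda X,Y:uz(185,165,7,X,Y)
def both(name,t,s,z):
    print(name,"top",atz("top",*t,z),"scene",atz("scene",*s,z),"tri",tri(("top",*t),("scene",*s)))
both("ash",TR(416,411),SR(167,107),138)
both("cream",TR(397,181),SR(93,229),138)
both("div up",TR(413,72),SR(33,286),134)
both("div mid",TR(437,297),SR(115,160),134)
both("div low",TR(468,526),SR(186,49),134)
both("back up",TR(60,108),SR(272,432),134)
both("back low",TR(93,563),SR(415,161),134)
both("tipA",TS(90,152),SS(537,440),82)
both("tipB",TS(98,297),SS(616,344),82)
both("heelA",TS(265,142),SS(378,348),82)
both("handle front",TS(338,207),SS(365,240),100)
both("handle back",TS(687,174),SS(115,92),100)
E
```

```text
ash top [442.91 218.33 138.  ] scene [446.28 220.75 138.  ] tri [443.15 219.33 133.29]
cream top [527.58 229.24 138.  ] scene [531.46 234.3  138.  ] tri [528.17 231.59 131.03]
div up top [569.61 225.97 134.  ] scene [574.25 229.98 134.  ] tri [570.91 227.73 126.71]
div mid top [485.32 213.24 134.  ] scene [488.61 218.19 134.  ] tri [485.44 215.43 127.77]
div low top [401.86 198.25 134.  ] scene [405.02 206.12 134.  ] tri [400.83 201.74 126.39]
back up top [552.95 355.91 134.  ] scene [562.29 356.54 134.  ] tri [555.82 357.54 123.47]
back low top [385.89 332.77 134.  ] scene [387.78 333.95 134.  ] tri [385.87 333.62 131.44]
tipA top [562.02  35.86  82.  ] scene [558.65  38.68  82.  ] tri [560.49  37.65  83.71]
tipB top [512.57  32.37  82.  ] scene [513.26  32.3   82.  ] tri [512.79  32.16  81.34]
heelA top [566.81 -23.33  82.  ] scene [566.18 -25.46  82.  ] tri [566.81 -23.69  84.  ]
handle front top [541.8  -45.98 100.  ] scene [545.94 -49.53 100.  ] tri [543.73 -48.34  98.07]
handle back top [ 555.54 -162.15  100.  ] scene [ 556.4  -160.26  100.  ] tri [ 555.62 -162.24   98.04]
```

Run:
```python
from h import *
from scipy.spatial.transform import Rotation as R
s=r.state(); print(R.from_quat(s["tcp_rot"]).as_matrix())
for n,roi,roi2 in(("top",(185,222,50,45),(322,188,66,40)),("scene",(335,205,50,45),(190,165,60,50))):
    im=cv2.imread(f"pics/{n}0.png"); hsv=cv2.cvtColor(im,cv2.COLOR_BGR2HSV)
    x,y,w,h=roi; sub=hsv[y:y+h,x:x+w]
    m=((sub[...,1]<70)&(sub[...,2]<90)).astype(np.uint8)
    k,lab,st,ce=cv2.connectedComponentsWithStats(m); i=1+np.argmax(st[1:,4])
    c=max(cv2.findContours((lab==i).astype(np.uint8),0,1)[0],key=len); e=cv2.fitEllipse(c)
    print(n,"ash",st[i],e[0][0]+x,e[0][1]+y,e[1],atz(n,e[0][0]+x,e[0][1]+y,138))
    x,y,w,h=roi2; sub=hsv[y:y+h,x:x+w]
    m=((sub[...,0]<16)&(sub[...,1]>130)&(sub[...,2]>120)).astype(np.uint8)
    k,lab,st,ce=cv2.connectedComponentsWithStats(m); i=1+np.argmax(st[1:,4])
    c=max(cv2.findContours((lab==i).astype(np.uint8),0,1)[0],key=len); q=cv2.minAreaRect(c); b=cv2.boxPoints(q)+[x,y]
    P=np.array([atz(n,*p,98) for p in b]); print("handle",P, P.mean(0))
t=cv2.imread("pics/top0.png"); s=cv2.imread("pics/scene0.png")
a=cv2.resize(t[170:390,190:390],None,fx=2.7,fy=2.7); b=cv2.resize(s[120:260,270:400],None,fx=4.2,fy=4.2)
cv2.imwrite("pics/w1.png",cv2.convertScaleAbs(a,alpha=1.3)); cv2.imwrite("pics/w2.png",cv2.convertScaleAbs(b,alpha=1.3))
```

```text
[[ 0.41 -0.   -0.91]
 [ 0.91 -0.    0.41]
 [-0.   -1.    0.  ]]
top ash [  9   6  32  31 588] 209.25130081176758 242.87914085388184 (28.496768951416016, 29.822994232177734) [443.37 217.62 138.  ]
handle [[ 550.79  -49.97   98.  ]
 [ 564.03 -161.09   98.  ]
 [ 547.61 -162.4    98.  ]
 [ 534.46  -51.56   98.  ]] [ 549.22 -106.25   98.  ]
scene ash [ 10   7  32  29 656] 360.87290382385254 226.0376262664795 (26.258588790893555, 31.649187088012695) [446.25 219.48 138.  ]
handle [[ 564.7  -159.41   98.  ]
 [ 547.8  -167.22   98.  ]
 [ 533.56  -52.17   98.  ]
 [ 549.94  -45.91   98.  ]] [ 549.   -106.17   98.  ]
```

View pics/w1.png

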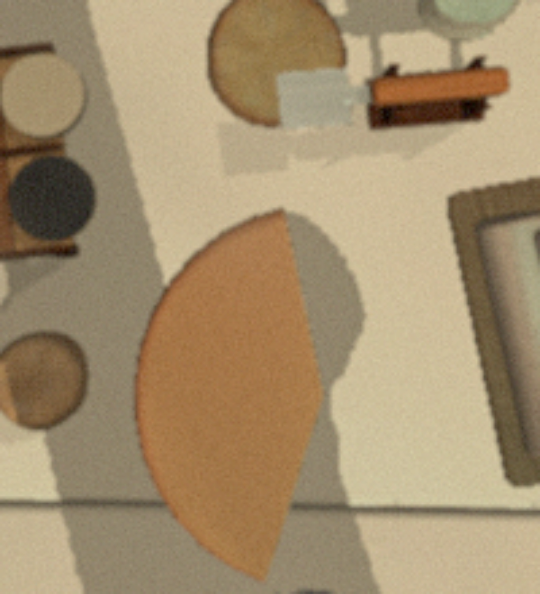

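View pics/w2.png

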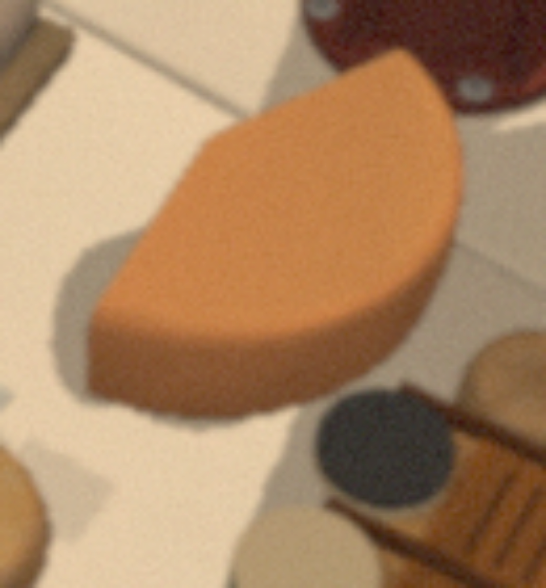

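Run:
```python
from h import *
print("corner top",tri(("top",295.0,247.5),("scene",291.7,195.5)), "bottom",atz("scene",291.7,212.7,0))
print("arc (top view) at z80",[atz("top",190+X/2.7,170+Y/2.7,80) for X,Y in((284,210),(230,230),(190,262),(155,310),(137,380))])
```

```text
corner top [440.89  28.42  78.73] bottom [433.52  26.5    0.  ]
arc (top view) at z80 [array([440.58,  27.38,  80.  ]), array([422.47,  73.52,  80.  ]), array([394.52, 107.08,  80.  ]), array([353.51, 135.64,  80.  ]), array([295.19, 148.86,  80.  ])]
```

```bash
python3 -m pendant '[29.2,-67.5,0,-59, 29.2,-67.5,0,-59, 29.2,-67.5,0,-59, 29.2,-67.5,0,-59, 29.2,-67.5,0,-59, 29.2,-67.5,0,-59, 29.2,-67.5,0,-59, 29.2,-67.5,0,-59, 29.2,-67.5,0,-59, 29.2,-67.5,0,-59]' 0
```

```text
time_s: 0.93
ee_pos: [422.4, 185.4, 248.0]
tcp_rot: [-0.706, -0.041, 0.041, 0.706]
force: [1.0, 0.5, 0.3]
opening: 0.998
```

```bash
python3 -m pendant '[12.7,-29.1,0,0, 12.7,-29.1,0,0, 12.7,-29.1,0,0, 12.7,-29.1,0,0, 12.7,-29.1,0,0, 12.7,-29.1,-4,0, 12.7,-29.1,-8,0, 12.7,-29.1,-9.8,0, 12.7,-29.1,-9.8,0, 12.7,-29.1,-9.8,0]' 0
python3 - <<'E'
from h import *
from scipy.spatial.transform import Rotation as R
s=r.state(); print(R.from_quat(s["tcp_rot"]).as_matrix(),s["ee_pos"])
im=snapshot("scene"); cv2.imwrite("pics/s1.png",cv2.resize(im[100:300,130:330],None,fx=3,fy=3))
im=snapshot("top"); cv2.imwrite("pics/t1.png",cv2.resize(im[140:260,250:420],None,fx=4,fy=4))
E
```

```text
time_s: 1.77
ee_pos: [545.9, -105.4, 143.9]
tcp_rot: [-0.705, -0.037, 0.044, 0.707]
force: [-1.5, -0.3, -0.8]
opening: 1.001
[[ 0.99 -0.01 -0.11]
 [ 0.11  0.    0.99]
 [-0.01 -1.    0.  ]] [ 545.9  -105.39  143.91]
```

View pics/s1.png

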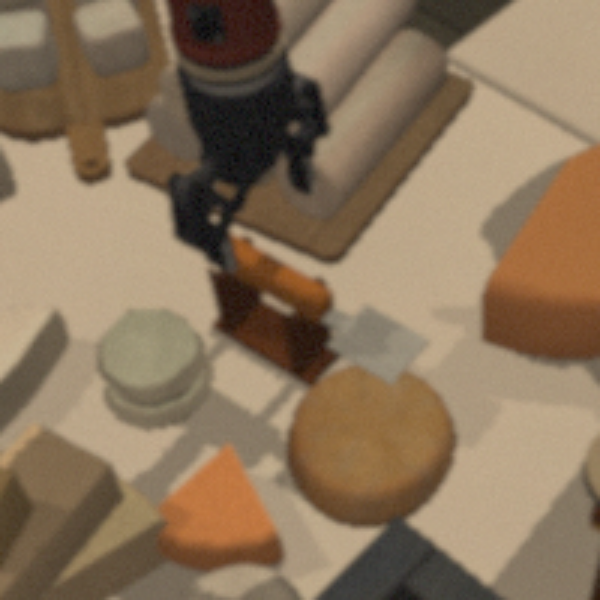

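View pics/t1.png

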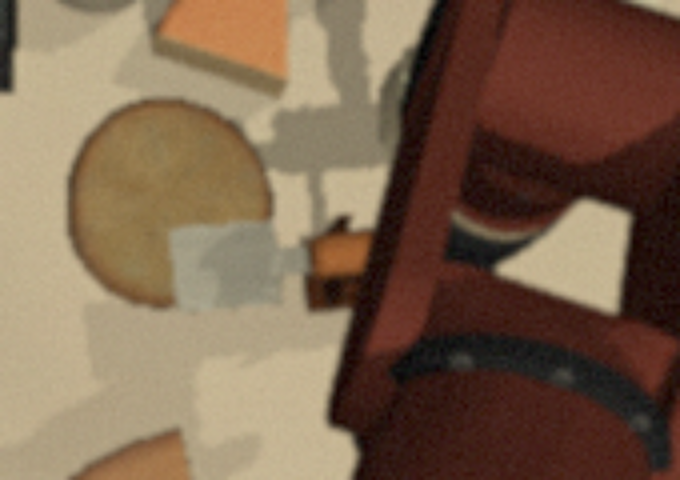

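```bash
python3 -m pendant '[0,0,0,0, 0,0,0,0]' 0
python3 - <<'E'
from h import *
s=r.state(); print(s["ee_pos"],s["qvel"])
E
```

```text
time_s: 2.03
ee_pos: [550.5, -103.0, 152.3]
tcp_rot: [0.706, 0.043, -0.041, -0.706]
force: [-0.6, 0.1, -0.4]
opening: 0.995
[ 550.46 -103.    152.33] [ 0.   -0.01 -0.   -0.   -0.01 -0.  ]
```

```bash
python3 -m pendant '[0,-0.2,-2.5,0, 0,-0.2,-4.5,0, 0,-0.2,-6,0, 0,-0.2,-6.5,0, 0,-0.2,-6.5,0, 0,-0.2,-6.5,0]' 0; python3 -m pendant '[0,0,0,0, 0,0,0,0]' 0
```

```text
time_s: 2.53
ee_pos: [550.4, -105.3, 86.8]
tcp_rot: [0.706, 0.043, -0.041, -0.706]
force: [0.0, 0.9, 0.9]
opening: 0.994
time_s: 2.7
ee_pos: [550.8, -105.9, 87.2]
tcp_rot: [0.706, 0.043, -0.04, -0.705]
force: [-0.7, 0.2, 0.3]
opening: 1.0
```

Run:
```python
from h import *
im=snapshot("scene"); cv2.imwrite("pics/s2.png",cv2.resize(im[130:250,160:290],None,fx=5,fy=5))
print(r.state()["ee_pos"])
```

```text
[ 550.58 -105.91   86.88]
```

View pics/s2.png

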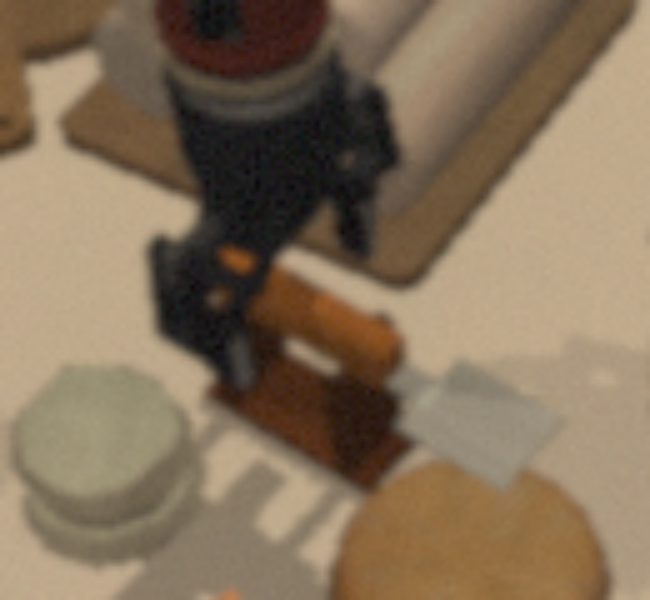

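The fingers straddle the handle between the saddles, with the near finger at about (208,204) px. Closing now.

```bash
python3 -m pendant '[0,0,0,0, 0,0,0,0, 0,0,0,0, 0,0,0,0, 0,0,0,0, 0,0,0,0, 0,0,0,0]' 1
```

```text
time_s: 3.33
ee_pos: [549.7, -105.8, 85.5]
tcp_rot: [0.706, 0.042, -0.041, -0.706]
force: [0.1, 0.4, -0.1]
opening: 0.27
```

```bash
python3 -m pendant '[0,0,1.5,0, 0,0,4,0, 0,0,6,0, -2,3,6,0.3, -4,6,6,0.5, -6,9,6,0.7, -7.9,12,6,0.7, -7.9,12,6,0.7, -7.9,12,6,0.7, -7.9,12,6,0.7]' 1;  python3 - <<'E'
from h import *
im=snapshot("scene"); cv2.imwrite("pics/s3.png",cv2.resize(im[140:320,230:430],None,fx=4,fy=4)[:600])
im=snapshot("top"); cv2.imwrite("pics/t3.png",cv2.resize(im[175:275,150:300],None,fx=5,fy=5)); print(r.state()["ee_pos"])
E
```

```text
time_s: 4.17
ee_pos: [470.6, 14.2, 145.3]
tcp_rot: [0.706, 0.046, -0.046, -0.705]
force: [0.1, 0.2, -0.5]
opening: 0.274
[471.3   13.5  145.54]
```

View pics/s3.png

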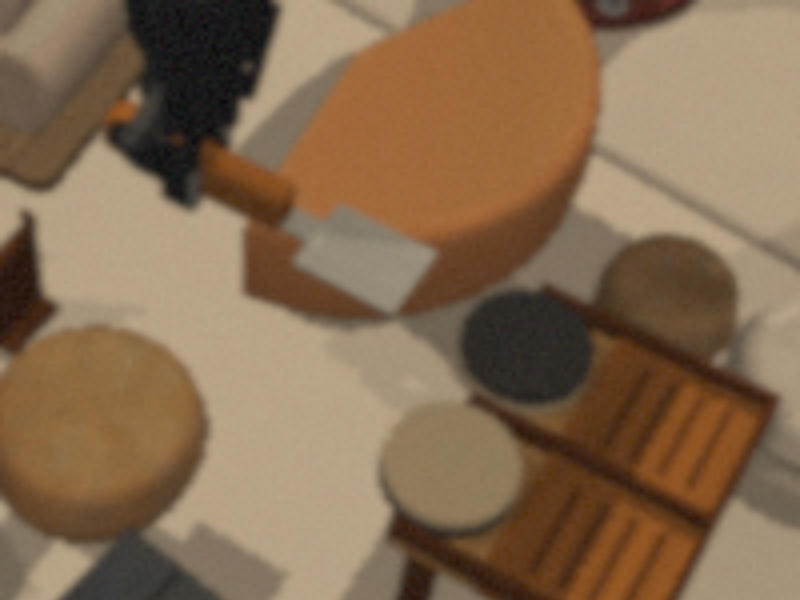

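View pics/t3.png

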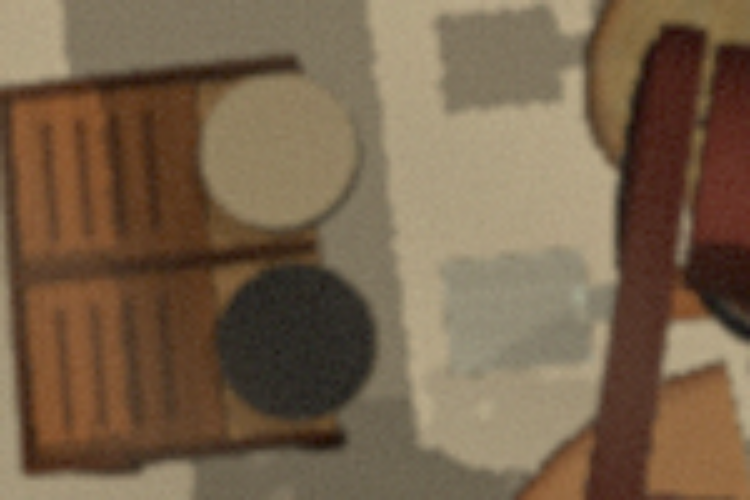

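Run:
```python
from h import *
z=141.5
a=[atz("top",*uz(150,175,5,*p),z) for p in((438,260),(450,375))]
b=[atz("scene",*uz(230,140,4,*p),z) for p in((394,313),(438,252))]
print("top",a,np.mean(a,0)); print("scene",b,np.mean(b,0))
t=tri(("top",*uz(150,175,5,438,260)),("scene",*uz(230,140,4,394,313))),tri(("top",*uz(150,175,5,450,375)),("scene",*uz(230,140,4,438,252)));print(t)
print("cheese",atz("top",*uz(150,175,5,297,341),138),atz("scene",*uz(230,140,4,527,346),138),tri(("top",*uz(150,175,5,297,341)),("scene",*uz(230,140,4,527,346))))
print("expected tip",np.array([471,13.8])+140*np.array([-np.sin(np.radians(7.5)),np.cos(np.radians(7.5))]))
```

```text
top [array([480.01, 157.69, 141.5 ]), array([429.86, 150.67, 141.5 ])] [454.94 154.18 141.5 ]
scene [array([476.75, 156.81, 141.5 ]), array([428.25, 150.28, 141.5 ])] [452.5  153.55 141.5 ]
(array([479.35, 157.72, 145.14]), array([429.64, 150.72, 143.25]))
cheese [443.53 218.18 138.  ] [445.75 220.39 138.  ] [443.59 219.14 134.54]
expected tip [452.73 152.6 ]
```

```bash
python3 -m pendant '[0,0,-1.5,0, 0,0,-3,0, 0,0,-3,0, -0.2,1.5,-3,0, -0.4,3,-3,0, -0.5,4,-3,0, -0.6,4.7,-3,0, -0.6,4.7,-3,0, -0.6,4.7,-3,0]' 1;  python3 - <<'E'
from h import *
im=snapshot("scene"); cv2.imwrite("pics/s4.png",cv2.resize(im[180:300,310:430],None,fx=5,fy=5)[:600])
im=snapshot("top"); cv2.imwrite("pics/t4.png",cv2.resize(im[175:275,150:280],None,fx=6,fy=6)); print(r.state()["ee_pos"],r.state()["force"])
E
```

```text
time_s: 5.02
ee_pos: [464.8, 61.2, 115.6]
tcp_rot: [0.706, 0.046, -0.046, -0.705]
force: [0.6, 0.8, -1.1]
opening: 0.267
[464.73  60.89 115.52] [-0.45 -0.52 -1.57]
```

View pics/s4.png

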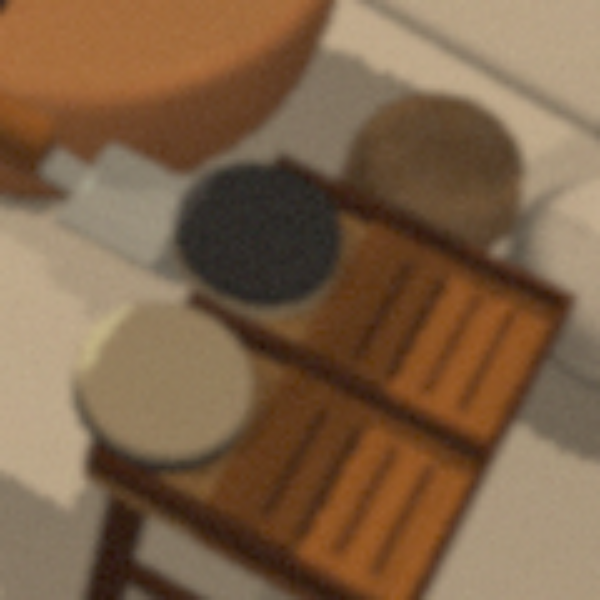

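View pics/t4.png

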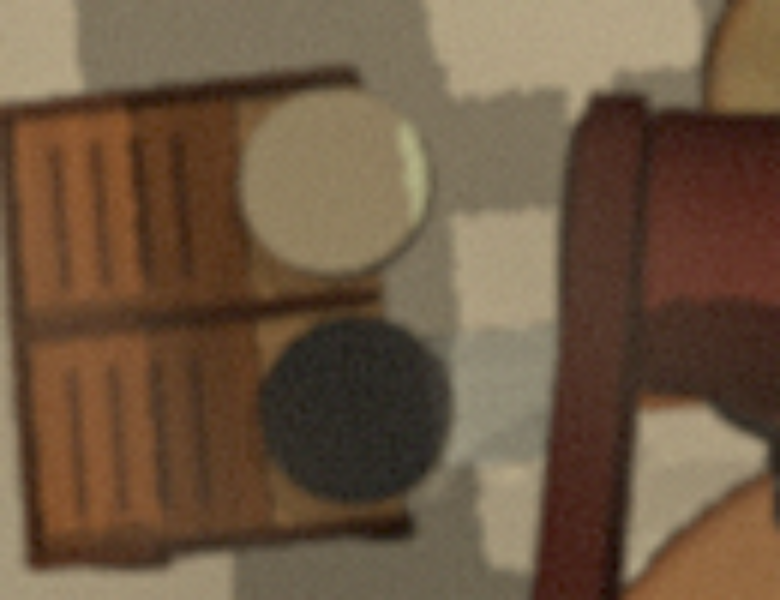

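```bash
python3 -m pendant '[0,0,0.9,0, 0,0.1,1.8,0, 0,0.3,2.7,0, -0.1,0.8,3.5,0, -0.15,1.3,4.2,0, -0.2,1.6,4.5,0, -0.2,1.6,4.5,0]' 1;  python3 - <<'E'
from h import *
im=snapshot("scene"); cv2.imwrite("pics/s5.png",cv2.resize(im[180:300,310:430],None,fx=5,fy=5)[:600])
im=snapshot("top"); cv2.imwrite("pics/t5.png",cv2.resize(im[175:275,150:280],None,fx=6,fy=6)); print(r.state()["ee_pos"],r.state()["force"])
E
```

```text
time_s: 5.7
ee_pos: [463.3, 78.1, 161.8]
tcp_rot: [-0.706, -0.047, 0.045, 0.706]
force: [-0.0, -0.7, -1.3]
opening: 0.271
[462.35  77.55 160.43] [-0.34 -0.53 -1.69]
```

View pics/s5.png

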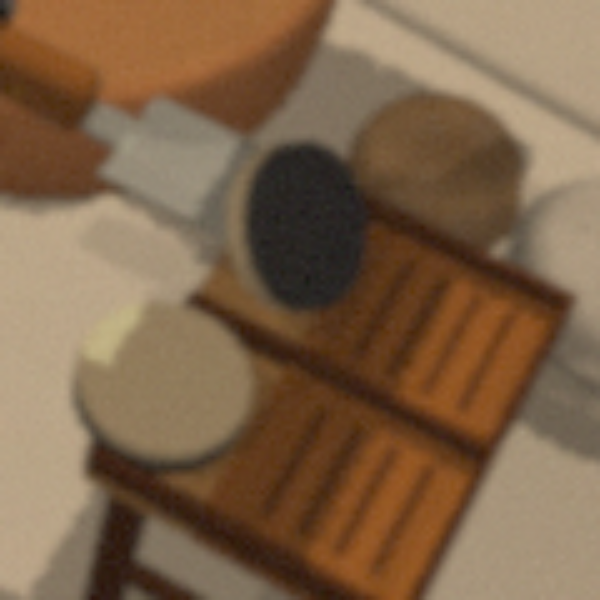

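View pics/t5.png

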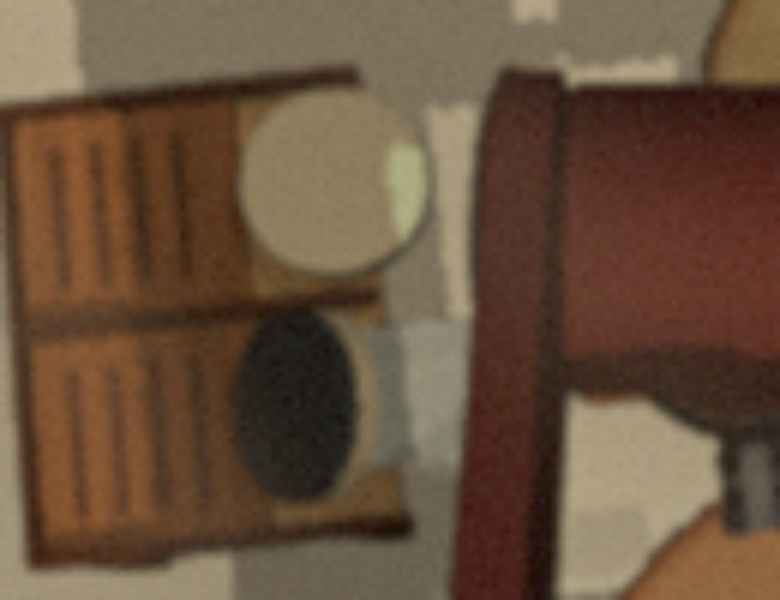

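The cheese leans about 50° on the blade, centred in its bay, and the cream cheese hasn't moved. Pushing it past upright.

```bash
python3 -m pendant '[-0.1,0.7,0.6,0, -0.2,1.5,1.1,0, -0.3,2.3,1.4,0, -0.4,3.1,1.5,0, -0.5,3.9,1.5,0, -0.6,4.7,1.5,0, -0.7,5.5,1.5,0, -0.75,5.9,1.5,0, -0.75,5.9,1.5,0]' 1;  python3 - <<'E'
from h import *
im=snapshot("scene"); cv2.imwrite("pics/s6.png",cv2.resize(im[180:300,310:430],None,fx=5,fy=5)[:600])
im=snapshot("top"); cv2.imwrite("pics/t6.png",cv2.resize(im[175:275,150:280],None,fx=6,fy=6)); print(r.state()["ee_pos"],r.state()["force"])
E
```

```text
time_s: 6.55
ee_pos: [454.5, 137.3, 175.0]
tcp_rot: [-0.706, -0.046, 0.046, 0.706]
force: [0.1, 0.4, -0.7]
opening: 0.27
[454.77 136.44 175.09] [-0.47 -0.56 -1.32]
```

View pics/s6.png

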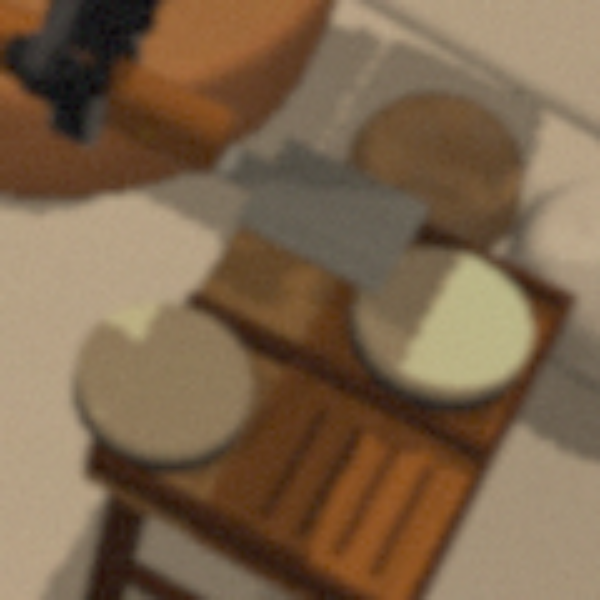

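View pics/t6.png

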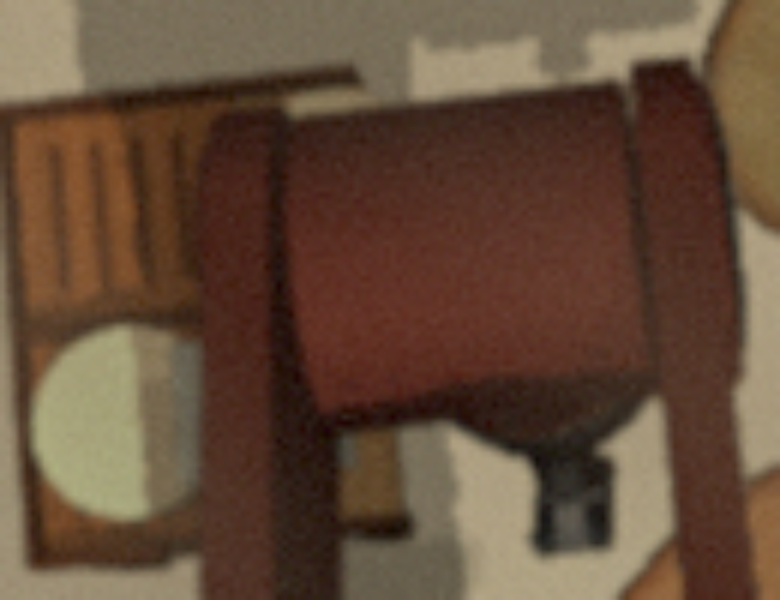

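The ash cheese now lies cream face up on the landing shelf at about (398,244) px in scene. Retracting, then back to the rest.

```bash
python3 -m pendant '[0.4,-3,0,0, 0.8,-6,0,0, 1.3,-10,0,0, 4,-14,0,0, 7,-18,0,-0.3, 9.45,-22,0,-0.7, 9.45,-24.2,0,-0.7, 9.45,-24.2,0,-0.7, 9.45,-24.2,-1.5,-0.7, 9.45,-24.2,-3,-0.7]' 1;  python3 - <<'E'
from h import *
im=snapshot("scene"); cv2.imwrite("pics/s7.png",cv2.resize(im[150:300,170:430],None,fx=3,fy=3)[:600])
im=snapshot("top"); cv2.imwrite("pics/t7.png",cv2.resize(im[175:275,150:280],None,fx=6,fy=6)); print(r.state()["ee_pos"],r.state()["force"])
E
```

```text
time_s: 7.48
ee_pos: [550.5, -107.7, 146.0]
tcp_rot: [0.706, 0.041, -0.04, -0.706]
force: [-0.2, 1.4, -1.6]
opening: 0.275
[ 546.79 -105.64  142.2 ] [-0.77 -0.45 -1.8 ]
```

View pics/s7.png

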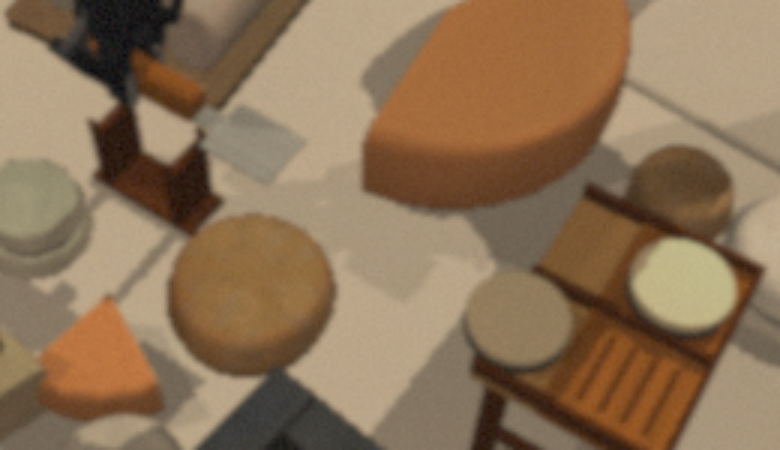

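View pics/t7.png

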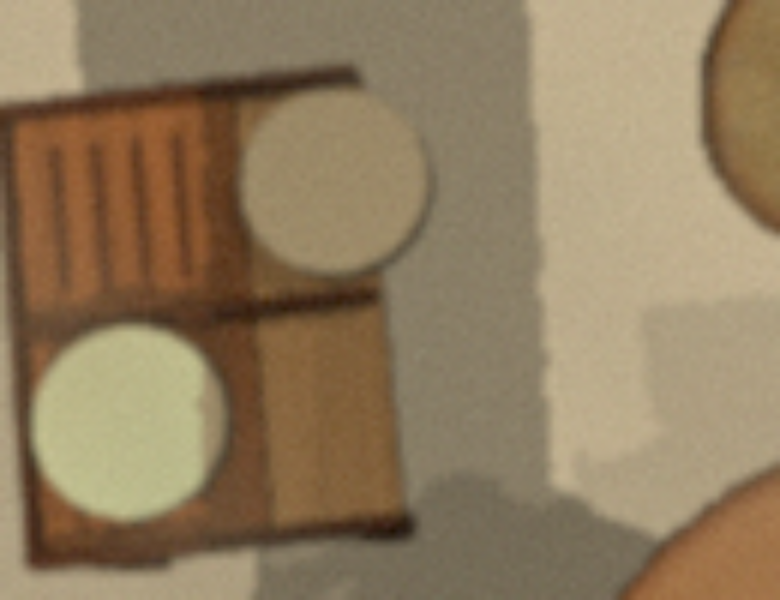

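Run:
```python
from h import *
yaw=np.radians(7.5); c,s=np.cos(yaw),np.sin(yaw)
def seg(n,x,y,w,h):
    im=cv2.imread("pics/cur_%s.png"%n); sub=im[y:y+h,x:x+w]
    lab=cv2.cvtColor(sub,cv2.COLOR_BGR2HSV)
    return lab
for n in("top","scene"):
    cv2.imwrite(f"pics/cur_{n}.png",snapshot(n))
# ellipse fit from edge colour: cream vs wood by saturation
for n,roi,cr in(("top",(150,222,42,45),(182,183,45,45)),("scene",(375,222,48,45),(318,235,50,45))):
    im=cv2.imread(f"pics/cur_{n}.png")
    out=[]
    for nm,(x,y,w,h),z in(("turned",roi,143),("cream",cr,138)):
        hsv=cv2.cvtColor(cv2.GaussianBlur(im,(3,3),0)[y:y+h,x:x+w],cv2.COLOR_BGR2HSV)
        m=((hsv[...,1]<105)&(hsv[...,2]>90)).astype(np.uint8)
        k,lab,st,ce=cv2.connectedComponentsWithStats(m); i=1+np.argmax(st[1:,4])
        ct=max(cv2.findContours((lab==i).astype(np.uint8),0,1)[0],key=len); e=cv2.fitEllipse(cv2.convexHull(ct))
        P=atz(n,e[0][0]+x,e[0][1]+y,z); print(n,nm,st[i],e,P)
ash0=np.array([444.4,219.3]); o=ash0-(c*-42-s*-54, s*-42+c*-54)
for P in((0,0),): print("rack origin",o)
for n,p in(("top",(150+130/6,175+422/6)),("scene",(170+684/3,150+286/3))):
    for z in(138,143,148):
        P=atz(n,*p,z)[:2]-o; print(n,z,"rack xy",c*P[0]+s*P[1],-s*P[0]+c*P[1])
# predicted outline of flat disc vs picture
im=cv2.imread("pics/cur_top.png"); im2=cv2.imread("pics/cur_scene.png")
```

```text
top turned [   0    0   39   45 1047] ((-0.18768310546875, 21.958810806274414), (43.98414993286133, 77.51985931396484), 91.9723892211914) [437.98 344.91 143.  ]
top cream [   0    0   45   45 1400] ((27.450172424316406, 15.600789070129395), (45.487850189208984, 66.59884643554688), 139.40748596191406) [541.59 221.72 138.  ]
scene turned [  4   7  36  32 882] ((22.248825073242188, 22.652183532714844), (31.055376052856445, 35.80459976196289), 107.86842346191406) [439.47 300.95 143.  ]
scene cream [   0    0   42   45 1450] ((12.387396812438965, 20.61894989013672), (47.80415344238281, 59.15687561035156), 76.42134094238281) [545.4  214.09 138.  ]
rack origin [478.99 278.32]
top 138 rack xy -39.60350798711618 26.015726510111115
top 143 rack xy -40.115258405231856 24.78858056224621
top 148 rack xy -40.62700882334748 23.5614346143813
scene 138 rack xy -39.16020865500044 29.270114596272876
scene 143 rack xy -35.57188572243287 29.489469004934126
scene 148 rack xy -31.983562789865235 29.70882341359537
```

The turned cheese sits at rack (x≈-38, y≈27), which is inside the lip limit of y=30 for a flat disc. The cream cheese looks unmoved. Lowering the spatula into its rest.

```bash
python3 -m pendant '[0,0,0,0, 0,0,0,0, 0,0,-2,0, 0,0,-3.5,0, 0,0,-4.5,0, 0,0,-5.2,0, 0,0,-5.7,0, 0,0,-5.9,0, 0,0,-5.9,0, 0,0,-5.9,0]' 1;  python3 - <<'E'
from h import *
im=snapshot("scene"); cv2.imwrite("pics/s8.png",cv2.resize(im[130:250,160:290],None,fx=5,fy=5))
print(r.state()["ee_pos"],r.state()["force"])
def disc(P,R=35):
    a=np.linspace(0,2*np.pi,60); return np.c_[P[0]+R*np.cos(a),P[1]+R*np.sin(a),np.full(60,P[2])]
c,s=np.cos(np.radians(7.5)),np.sin(np.radians(7.5))
im=cv2.imread("pics/cur_scene.png"); big=cv2.resize(im[200:300,340:440],None,fx=6,fy=6)
x,y=-40,28; P=(479+c*x-s*y,278.3+s*x+c*y,143); q=proj("scene",disc(P))
cv2.polylines(big,[np.int32((q-[340,200]+.5)*6)],True,(0,0,255),1); cv2.imwrite("pics/fit.png",big)
E
```

```text
time_s: 8.52
ee_pos: [550.0, -105.8, 86.9]
tcp_rot: [0.706, 0.042, -0.041, -0.706]
force: [0.7, 0.8, -0.7]
opening: 0.272
[ 550.11 -105.93   87.09] [ 0.36  0.04 -1.31]
```

View pics/s8.png

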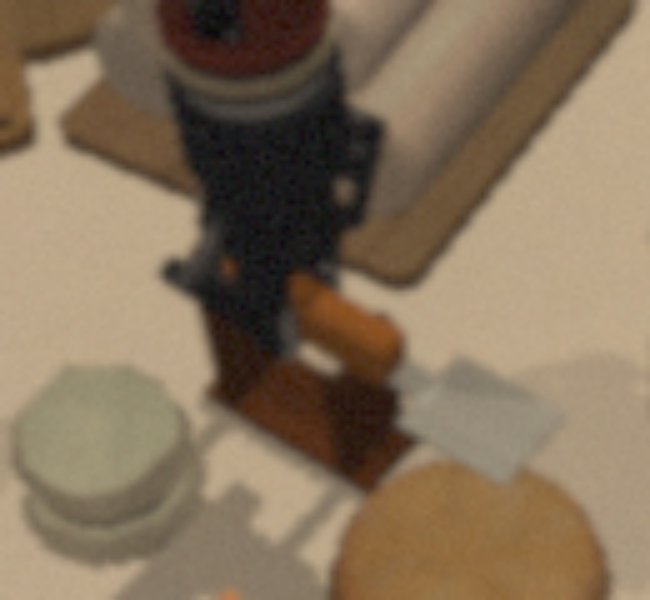

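View pics/fit.png

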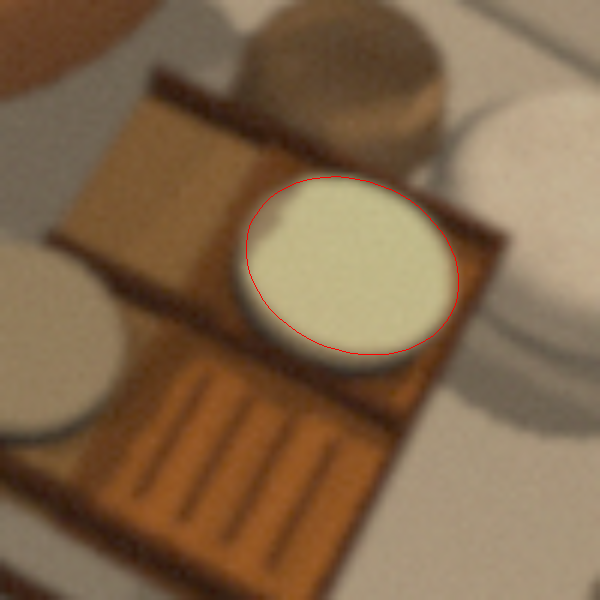

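The drawn outline of a flat disc matches the turned cheese, and the blade is at the same pixels as before it was picked up. Releasing and rising.

```bash
python3 -m pendant '[0,0,-0.1,0, 0,0,-0.1,0, 0,0,-0.1,0]' 1; python3 -m pendant '[0,0,0,0, 0,0,0,0, 0,0,0,0, 0,0,0,0, 0,0,0,0, 0,0,0,0, 0,0,0,0, 0,0,0,0, 0,0,0,0]' 0; python3 -m pendant '[0,0,1,0, 0,0,3,0, 0,0,6,0, 0,0,9,0, 0,0,12,0, 0,-4,13,0, 0,-8,13,0, 0,-12,13,0, 0,-16,13,0, 0,-16,13,0]' 0
python3 - <<'E'
from h import *
im=snapshot("scene"); cv2.imwrite("pics/end_scene.png",im); cv2.imwrite("pics/s9.png",cv2.resize(im[165:240,185:285],None,fx=7,fy=7))
im=snapshot("top"); cv2.imwrite("pics/t9.png",im)
E
```

```text
time_s: 8.82
ee_pos: [549.6, -105.8, 85.6]
tcp_rot: [0.706, 0.042, -0.041, -0.706]
force: [0.2, 0.2, -1.4]
opening: 0.276
time_s: 9.57
ee_pos: [549.4, -105.7, 85.3]
tcp_rot: [-0.706, -0.041, 0.041, 0.706]
force: [-1.2, 0.2, -0.3]
opening: 1.002
time_s: 10.4
ee_pos: [549.3, -272.9, 217.0]
tcp_rot: [0.708, 0.04, -0.039, -0.704]
force: [-0.1, 0.1, 0.3]
opening: 1.0
```

View pics/s9.png

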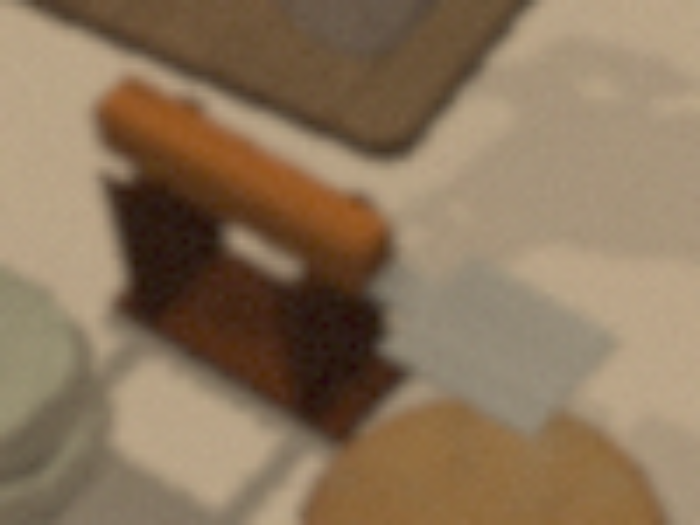

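View pics/t9.png

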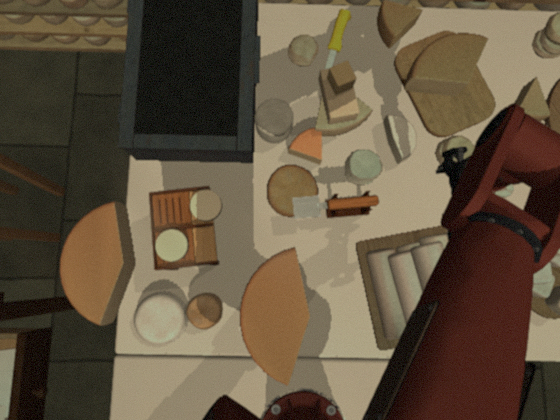

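The spatula is back at its starting pixels, with its handle at (352,203) in the top view. The turned cheese at (171,245) shows cream face up, the cream cheese is still at (206,205), and the arm is clear. Handing in after a short settle.

```bash
python3 -m pendant '[0,0,0,0, 0,0,0,0, 0,0,0,0, 0,0,0,0]' 0; python3 -c "
from cell import order
print(order.close_job())"
```

```text
time_s: 10.83
ee_pos: [549.6, -264.3, 215.3]
tcp_rot: [-0.706, -0.042, 0.042, 0.706]
force: [0.2, 0.2, -0.8]
opening: 0.996
the job is handed in; nothing more can be done
None
```

I turned the ash cheese over with the spatula: it now lies cream face up on the landing shelf. The spatula is back in its rest, and the job was handed in after about 11 s of the 48 s allowed. `close_job` reports no verdict, so this rests on my own checks.

- **Turned cheese:** it sits at about rack x = -38, y = 27 mm. A drawn outline of a flat disc on the shelf matched the picture.
- **Spatula and cream cheese:** by eye, both were at their starting pixels in the last pictures. The gripper was open and clear of everything.
- **Forces:** the readings I took stayed within about 2 N.
- **Checks that disagreed or failed:**
  - The two cameras differed by 2–6 mm on most points, up to about 9 mm on the rack's corners. Heights worked out from both came out 3–10 mm low on the rack, so I came in under the cheese with extra height clearance.
  - My automatic outline fit of the cheeses after turning failed in three of four cases, because it merged them with the background. I used centres read by eye instead.

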